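Sort the spare parts and draw the dosing syringe's piston for oiling

ROBOT

A 6-joint arm with a two-finger parallel gripper is mounted at the origin on a cart in front of the work surface, level with it; the furniture and walls round the work are solid. World frame = base frame: x ahead of the robot, y to its left, z up, the work surface at z = 0. Lengths are in mm, angles in rad, forces in N, time in s.
With the tool pointing down it reaches from about 325 to 900 mm from the base axis. Payload 6.1 kg.
Tool frame: the origin (TCP) lies midway between the tips of the shut fingers; the grasp point (between the pads) lies 19 mm behind it; z points along the fingers, x is the direction in which the jaws open and shut, and the axes are right-handed (so a half turn about z gives the same grasp; the last joint's range is limited). The gripper opens to 87 mm and grips with 3 to 60 N. Pads are 19 mm wide; open, the fingers measure 117 mm over their backs; the gripper's body (75 mm by 190 mm) begins 51 mm behind the grasp point.
Start: joints at [-1.306, 0.22, 1.526, -0, 1.395, -0.126], TCP at [238.073, -577.873, 222.538] pointing down, gripper open.
Joint ranges: [-2.98, 2.98], [-0.91, 2.08], [0.09, 2.57], [-1.24, 4.39], [0.2, 2.65], [-2.68, 2.68]. Speed limits (rad/s): [2.57, 2.57, 3.01, 3.14, 3.14, 3.14].

INTERFACE

Orientations are given as a unit quaternion [w, x, y, z].
In Python, from station import r gives the robot as it stands.
- The arm moves only by the shell command python3 -m pendant 'ROWS' [OPENING]. ROWS is JSON, a list of rows, each a list of 2 entries, a list of its own where there are three numbers: the shift along the tool's x, y, z in mm, then the turn, a rotation vector about the tool's x, y, z in rad. A call has 1 to 10 rows; each row shifts and turns the commanded pose from where the row before left it, along the tool's axes as they then stand; what a row does not reach is not made up. A row lasts 1/8 s, in which the tool goes at most 62.5 mm and 10.7 degrees, less where a joint would pass 70% of its speed; a pose out of reach is approached as far as the arm can. A call is refused whole if a number of a shift passes 62.5 or a number of a turn 0.188, either way. A call with a gripper value outside its range is refused whole. OPENING is the opening, from 0 (shut) to 1 (fully open), set as the call begins (- or left out, the last holds). The fingers move at their own pace and stop on an object; the grip force is fixed at half the most. Time passes only in rows, so rows that do not move let the fingers close. It gives the time, the measured TCP pose, the force and the opening at its end, in the units of the state.
- r.observe(): the state, without advancing time (a new reading comes with each control period).
- r.get_image(name): name is "scene" or "top"; returns (picture, depth): 384x512x3 uint8, red, green, blue; 384x512 float32, mm along the optical axis (not along the pixel's ray), 0 where there is no reading.
- r.calibration(name): a dict with "camera_matrix" (3x3 intrinsics, pixels), "k1" (the pictures are not rectified: a ray, as slopes to the right and down, at radius r is drawn at 1 + k1 r^2 times it, then the intrinsics apply), "world_from_camera" (4x4, takes a point from camera to world coordinates). Camera axes: x right, y down, z forward; pixel columns grow to the right and rows downward; lengths in mm; the calibration is good to about 2 mm. A picture is of the moment at which its call begins. calibration takes no time and is no camera call.
- r.job_done(): hands the job in, once; it reports no verdict.
The state is a dict: "time_s": time; "joint_pos": joint angles; "joint_velocities": joint speeds; "effort": joint torques, N m; "tcp_pos": TCP position; "ee_rot": TCP orientation; "contact_force": force on the tool from outside, world axes, zero at the start; "ft_torque": the same for the moment, N m; "opening": finger opening in mm.
Only numpy, scipy, OpenCV 4.12 (cv2) and the standard library are available. Lean on these libraries where they do the work, as an engineer would, in place of code of your own. Each camera call takes 0.05 s, during which the arm holds its last target.

TASK

Get the steel dosing syringe ready for oiling: put the two brass nozzles into the blue parts bin and the orange seal ring into the white one. Then take the T-handle and draw the piston straight up, without forcing it sideways, until the red band on its rod has just come clear of the steel collar, well short of the stop, and finish while still holding it there, with the stand flat on the bench where it stood. Leave the other things on the bench alone.

Things in the scene. Friction and masses are not known exactly. Their poses are not given: they have to be found in the camera images.
- t_handle (a point): centre of the steel T-handle on the piston: a level bar 62 mm long (along its y) x 14 wide (x) x 16 high; z up along the rod. 26 mm of the 14 mm rod stand bare between collar and bar at the start
- collar (a point): centre of the top face of the knurled steel collar (45 mm across) through which the rod leaves the clear barrel, 128 mm above the bench; z is the axis of the bore, up. At the start the piston is fully home, with the t_handle point 34 mm above this point
- red_band (a point): point on the rod's axis at the lower edge of the red band (6 mm high) round the rod. At the start it lies 46 mm below the collar's top, inside the syringe; the band is clear when this point is level with the collar's top or a little higher, i.e. after 46 mm of draw; about 52 mm is ideal
- stand: the syringe barrel with its weighted grey base plate (120 x 100 mm, 18 mm high, barrel upright in its middle), together 1.3 kg, standing loose on the bench on rubber feet; origin under the middle of the base, z up
- piston: the loose piston with rod and T-handle, 144 mm long, about 250 g; origin at the centre of its foot, z up along the rod. It slides in the collar with 0.6 mm of play all round, has no spring but sinks back by its weight when let go; its wide foot meets the collar (the stop) after 68 mm of travel
- nozzle_0_mid (a point): brass nozzle standing upright on its flange, 46 mm high: flange 24 mm across and 5 mm high, then a body 17 mm across up to 26 mm, then a slim tip. The point lies on the axis 18 mm above its foot; 35 g
- nozzle_1_mid (a point): second brass nozzle, the same
- bin_blue_in (a point): centre of the inner floor of the blue open parts bin, fixed to the bench: outside 110 mm (x) x 130 mm (y), 36 mm high, walls 3 mm, floor 3 mm above the bench; axes along its sides
- bin_white_in (a point): centre of the inner floor of the white open parts bin, same size as the blue one
- oil_dropper: bystander: small brown dropper bottle with black cap, 23 mm across, 58 mm high; origin under its middle
- lab_timer: bystander: white timer with three keys, 56 x 62 x 20 mm; origin under its middle
- red_cup: bystander: sample cup with red lid, 61 mm across, 68 mm high; origin under its middle
- seal_mid (a point): orange seal ring, rigid, lying flat: 30 mm outside, 18 mm hole, 10 mm high; the point is its centre, half-way up; 12 g

How it is judged (in metres and radians):
On the way, in this order (a step that is already met when the one before it is completed fails the run):
1. both brass nozzles lie in the blue bin and the orange ring in the white bin, let go (x of nozzle_0_mid in the frame of bin_blue_in between -0.052 and 0.052 m and y of nozzle_0_mid in the frame of bin_blue_in between -0.062 and 0.062 m and z of nozzle_0_mid in the frame of bin_blue_in between -0.004 and 0.034 m and x of nozzle_1_mid in the frame of bin_blue_in between -0.052 and 0.052 m and y of nozzle_1_mid in the frame of bin_blue_in between -0.062 and 0.062 m and z of nozzle_1_mid in the frame of bin_blue_in between -0.004 and 0.034 m and x of seal_mid in the frame of bin_white_in between -0.052 and 0.052 m and y of seal_mid in the frame of bin_white_in between -0.062 and 0.062 m and z of seal_mid in the frame of bin_white_in between -0.004 and 0.034 m and contact force between each of nozzle_0, nozzle_1, seal and the fingers below 0.05 N), for 0.2 s.
2. the piston is held drawn, the red band just clear of the collar (z of red_band in the frame of collar between -0.003 and 0.016 m and angle between the z axis of piston and the z axis of stand, either way round below 0.06 rad and contact force between the fingers and piston above 1 N and contact force between piston and stand below 10 N), for 0.3 s.
At the end, for the whole second after the job is handed in: Nozzles in the blue bin, the ring in the white one; the piston gripped, at rest and in line (0.06 rad), the red band's lower edge 3 mm below to 16 mm above the collar's top, under 10 N between piston and syringe; the stand flat, within 20 mm of its place (all of step 2 and x of nozzle_0_mid in the frame of bin_blue_in between -0.052 and 0.052 m and y of nozzle_0_mid in the frame of bin_blue_in between -0.062 and 0.062 m and z of nozzle_0_mid in the frame of bin_blue_in between -0.004 and 0.034 m and x of nozzle_1_mid in the frame of bin_blue_in between -0.052 and 0.052 m and y of nozzle_1_mid in the frame of bin_blue_in between -0.062 and 0.062 m and z of nozzle_1_mid in the frame of bin_blue_in between -0.004 and 0.034 m and x of seal_mid in the frame of bin_white_in between -0.052 and 0.052 m and y of seal_mid in the frame of bin_white_in between -0.062 and 0.062 m and z of seal_mid in the frame of bin_white_in between -0.004 and 0.034 m and distance of stand from where it was at the start of the episode below 0.02 m and height (world z) of stand below 0.004 m and angle between stand's own z axis and vertical below 0.03 rad and linear speed of piston below 0.02 m/s); the arm keeps its last pose, push and grip.
It fails at once if the piston is forced against the syringe (more than 40 N) (contact force between piston and stand above 40 N).
It fails at once if the stand is lifted or tipped (height (world z) of stand above 0.012 m or angle between stand's own z axis and vertical above 0.1 rad).
It fails at once if the dropper bottle, timer or cup is pushed away or knocked over (distance of any of oil_dropper, lab_timer, red_cup from where it was at the start of the episode above 0.03 m or angle between any of oil_dropper, red_cup's own z axis and vertical above 0.5 rad).
It also fails if it takes over 72 s, if anything falls off the work surface, if the arm or the gripper's body presses on something with over 40 N, if the wrist force passes 120 N, or if a joint passes its speed limit or range.

## Working session

There is one attempt and no reset: what is moved stays moved. The work goes in short steps, Python scripts to look and compute and a shell command to move; the robot and the scene stay as the last step left them, time stands still between calls to the robot, and variables do not carry over. Pictures are saved under pics/ and viewed, and the job is handed in when it is done.

```bash
ls; mkdir -p pics
python3 - <<'E'
from station import r
import cv2,numpy as np
print(r.observe())
for n in("scene","top"):
    p,d=r.get_image(n); cv2.imwrite(f"pics/{n}0.png",p[:,:,::-1]); np.savez(f"{n}0.npz",p=p,d=d)
    c=r.calibration(n); print(n,c)
E
```

```text
pics
{'time_s': 0.0, 'joint_pos': array([-1.30611453e+00,  2.21217426e-01,  1.52763747e+00, -1.77689217e-06,
        1.39470380e+00, -1.26121361e-01]), 'joint_velocities': array([-7.72051970e-04, -1.18427347e-03, -1.44325491e-03, -3.38541288e-05,
        6.55991469e-04,  3.64753149e-04]), 'effort': array([-2.08605619e-03, -4.94624341e+01, -3.87370491e+01,  6.97466475e-02,
        5.74059680e-02, -1.46596376e-04]), 'tcp_pos': array([ 237.89811028, -577.26625243,  221.42870586]), 'ee_rot': array([-6.44653817e-04,  8.30942264e-01, -5.56357787e-01, -7.42123865e-04]), 'contact_force': array([-0.31978237,  0.59010575, -0.86922115]), 'ft_torque': array([0.09326525, 0.00681896, 0.02443406]), 'opening': 87.10706327122774}
scene {'camera_matrix': array([[446.97678069,   0.        , 251.48527516],
       [  0.        , 446.97678069, 195.56648378],
       [  0.        ,   0.        ,   1.        ]]), 'k1': -0.08003896790237208, 'world_from_camera': array([[-6.73027492e-01, -5.51900014e-01,  4.92382341e-01,
         2.60963390e+01],
       [-7.39449741e-01,  5.16273796e-01, -4.32059542e-01,
         4.12473801e+02],
       [-1.57504334e-02, -6.54879945e-01, -7.55568780e-01,
         9.30707041e+02],
       [ 0.00000000e+00,  0.00000000e+00,  0.00000000e+00,
         1.00000000e+00]])}
top {'camera_matrix': array([[379.66790735,   0.        , 259.72283822],
       [  0.        , 379.66790735, 195.25830819],
       [  0.        ,   0.        ,   1.        ]]), 'k1': 0.030511126078149358, 'world_from_camera': array([[-8.64298482e-03, -9.92275177e-01,  1.23754889e-01,
         4.18932920e+02],
       [-9.99640172e-01,  1.17165657e-02,  2.41298137e-02,
        -5.37224881e+01],
       [-2.53933975e-02, -1.23501805e-01, -9.92019395e-01,
         1.15927352e+03],
       [ 0.00000000e+00,  0.00000000e+00,  0.00000000e+00,
         1.00000000e+00]])}
```

View pics/scene0.png

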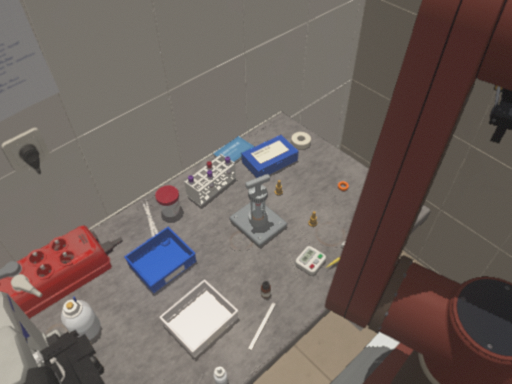

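View pics/top0.png

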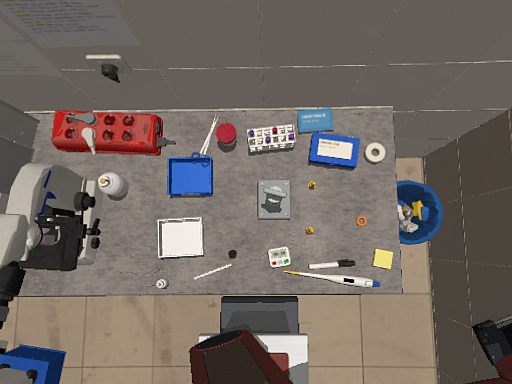

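The scene view shows the stand at about (260,215), the nozzles at (279,188) and (313,219), and the ring at (343,185). The blue bin is at (160,258) and the white bin at (199,317). In the top view the stand is at (274,199), the nozzles at (312,185) and (310,231), the ring at (362,221), the blue bin at (190,177) and the white bin at (180,238). Next I'll take enlarged crops and measurements.

```bash
cat > h.py <<'E'
import cv2,numpy as np
from station import r
def ray(n,u,v):
    c=r.calibration(n);K=c["camera_matrix"];T=c["world_from_camera"]
    p=cv2.undistortPoints(np.array([[[u,v]]],float),K,np.array([c["k1"],0,0,0,0.]))[0,0]
    return T[:3,3],T[:3,:3]@np.array([p[0],p[1],1])
def onz(n,u,v,z):
    o,d=ray(n,u,v); return o+d*(z-o[2])/d[2]
def proj(n,P):
    c=r.calibration(n);K=c["camera_matrix"];T=np.linalg.inv(c["world_from_camera"])
    q,_=cv2.projectPoints(np.array(P,float).reshape(-1,1,3),cv2.Rodrigues(T[:3,:3])[0],T[:3,3],K,np.array([c["k1"],0,0,0,0.]))
    return q[:,0]
def tri(a,b):
    # a,b=(cam,u,v) nearest point of two rays, gap
    o1,d1=ray(*a);o2,d2=ray(*b)
    s=np.linalg.lstsq(np.c_[d1,-d2],o2-o1,rcond=None)[0]
    p,q=o1+d1*s[0],o2+d2*s[1]; return (p+q)/2,np.linalg.norm(p-q)
def crop(p,x,y,w,h,s,f):
    cv2.imwrite(f,cv2.resize(p[y:y+h,x:x+w,::-1],None,fx=s,fy=s,interpolation=cv2.INTER_CUBIC))
def snap(n,tag):
    p,d=r.get_image(n);np.savez(tag+".npz",p=p,d=d);return p,d
E
python3 - <<'E'
from h import *
a=np.load("top0.npz")["p"];b=np.load("scene0.npz")["p"]
crop(a,240,160,150,110,5,"pics/tz0.png");crop(b,215,150,150,140,4,"pics/sz0.png")
def comps(n,p,lo,hi,box,amin=8):
    h=cv2.cvtColor(p,cv2.COLOR_RGB2HSV);m=cv2.inRange(h,lo,hi)
    k=np.zeros_like(m);x,y,w,hh=box;k[y:y+hh,x:x+w]=m[y:y+hh,x:x+w]
    N,l,s,c=cv2.connectedComponentsWithStats(k)
    for i in range(1,N):
        if s[i,4]>=amin: print(n,s[i],c[i].round(1))
print("orange/brass")
comps("top",a,(5,110,80),(28,255,255),(295,170,85,80));comps("scene",b,(5,110,60),(28,255,255),(265,170,90,65))
print("blue")
comps("top",a,(100,120,60),(125,255,255),(150,140,80,70),100);comps("scene",b,(100,120,60),(125,255,255),(110,220,100,80),100)
E
```

```text
orange/brass
top [308 182   8   7  41] [311.6 184.9]
top [356 216  11  10  61] [360.8 220.5]
top [306 227   8   7  41] [309.2 229.9]
scene [276 180   6  11  30] [278.4 186. ]
scene [338 181  11  10  79] [342.9 185.5]
scene [275 191   7   4  12] [277.3 192.6]
scene [309 212   8  14  57] [312.4 219.5]
blue
top [ 168  152   45   44 1671] [190.1 175.2]
scene [ 125  227   70   65 2300] [159.6 257.3]
```

```bash
sleep 1
python3 - <<'E'
from h import *
a=np.load("top0.npz")["p"];b=np.load("scene0.npz")["p"]
crop(a,150,145,100,125,5,"pics/tz1.png")
E
```

```text
(no output)
```

View pics/tz0.png

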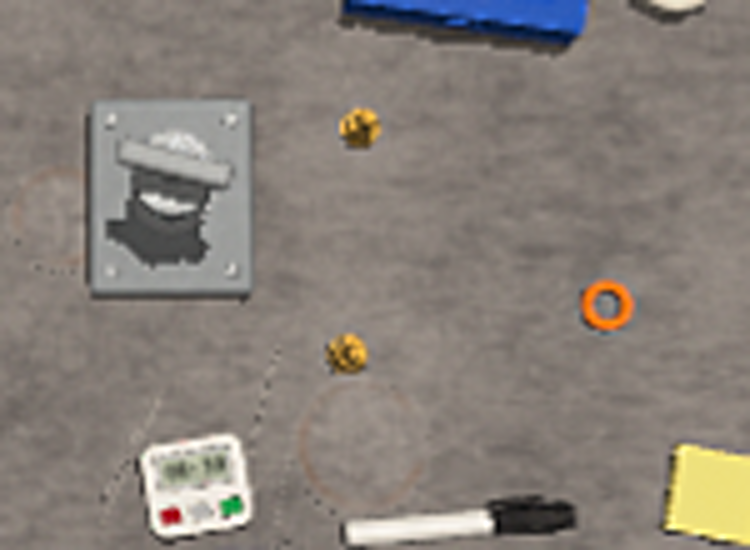

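View pics/sz0.png

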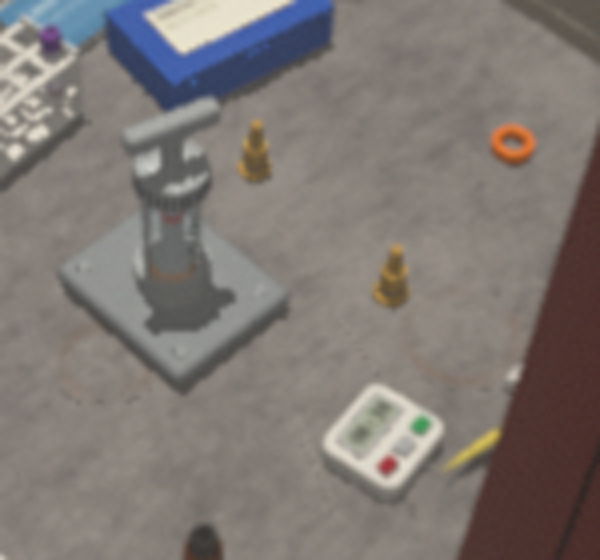

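View pics/tz1.png

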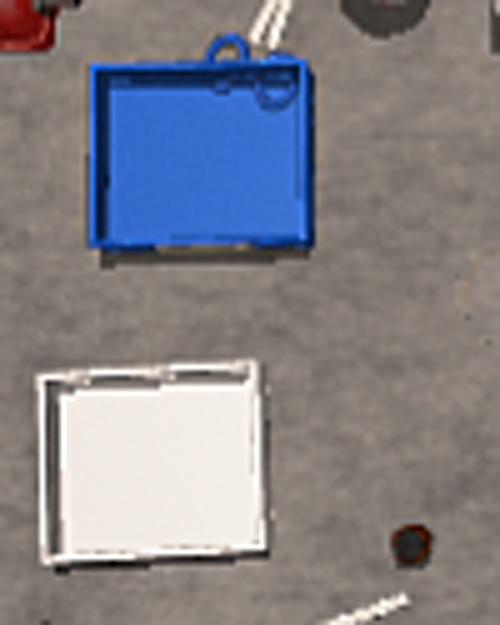

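Run:
```python
from h import *
np.set_printoptions(precision=1,suppress=True)
T=lambda x,y,s=5,ox=240,oy=160:("top",ox+x/s-.4,oy+y/s-.4)
S=lambda x,y:("scene",215+x/4-.375,150+y/4-.375)
print("noz0 top@30",onz(*T(360,127),20),onz("scene",278.2,187.5,18))
print("noz1 top@30",onz(*T(347,353),20),onz("scene",312.6,219.5,18))
print("seal",onz(*T(608,305),7),onz("scene",343,185.7,7))
# bar top-face corners in top view
for q in [(118,140),(120,160),(235,165),(229,187)]: print("bar",onz(*T(*q),170))
print("bar tri",tri(T(176,162),S(172,122)))
print("bar scene ends",onz(*S(126,136),170),onz(*S(216,105),170))
print("base", [onz(*T(*q),18)[:2] for q in [(93,101),(250,101),(252,290),(93,290)]])
print("blue rim",[onz(*T(x,y,5,150,145),36)[:2] for x,y in [(91,65),(310,60),(312,247),(90,247)]])
print("white rim",[onz(*T(x,y,5,150,145),36)[:2] for x,y in [(37,374),(257,362),(268,550),(45,563)]])
print("dropper",onz(*T(411,545,5,150,145),58))
print("timer",onz(*T(197,485),20)); print("cup",onz("top",226.5,133,68))
```

```text
noz0 top@30 [ 590.5 -183.1   20. ] [ 592.5 -182.7   18. ]
noz1 top@30 [ 454.4 -171.9   20. ] [ 452.7 -169.6   18. ]
seal [ 482.3 -330.2    7. ] [ 480.7 -326.5    7. ]
bar [562.6 -39.  170. ]
bar [551.9 -39.9 170. ]
bar [ 548.5 -100.3  170. ]
bar [537.  -96.9 170. ]
bar tri (array([551.6, -69.3, 163.2]), np.float64(0.5255752703811638))
bar scene ends [557.2 -38.  170. ] [539.5 -92.9 170. ]
base [array([608.8, -21.7]), array([ 607.6, -117.2]), array([ 492.7, -116.3]), array([493.6, -20.8])]
blue rim [array([677.4, 251.4]), array([678.7, 118.3]), array([564.5, 116.4]), array([566.1, 249.7])]
white rim [array([490.4, 279.6]), array([496. , 148.6]), array([385.7, 140.9]), array([379.4, 272. ])]
dropper [388.4  54.7  58. ]
timer [377.5 -81.5  20. ]
cup [742.   69.6  68. ]
```

```bash
cat > go.py <<'E'
import sys
from h import *
from scipy.spatial.transform import Rotation as R
s=r.observe();q=s["ee_rot"];M=R.from_quat([q[1],q[2],q[3],q[0]]).as_matrix()
np.set_printoptions(precision=3,suppress=True)
print("t",round(s["time_s"],2),"tcp",s["tcp_pos"],"F",s["contact_force"],"open",round(s["opening"],1),"yaw",np.degrees(np.arctan2(M[1,0],M[0,0])).round(2))
if len(sys.argv)>3:
    t=np.array([float(v) for v in sys.argv[1:4]]); print("shift tool",M.T@(t-s["tcp_pos"]))
yaw=np.radians(float(sys.argv[4])) if len(sys.argv)>4 else np.radians(-13.8)
G=np.c_[[np.cos(yaw),np.sin(yaw),0],[np.sin(yaw),-np.cos(yaw),0],[0,0,-1]]
print("rotvec tool to goal",R.from_matrix(M.T@G).as_rotvec())
E
python3 -m pendant '[[[0,0,0],[0,0,-0.157]],[[0,0,0],[0,0,-0.157]],[[0,0,0],[0,0,-0.157]],[[0,0,0],[0,0,-0.157]],[[0,0,0],[0,0,-0.157]],[[0,0,0],[0,0,-0.157]],[[0,0,0],[0,0,0]]]' 0.6; python3 go.py 481.5 -328 200
```

```text
time_s: 0.98
tcp_pos: [238.0, -577.6, 222.0]
ee_rot: [-0.0, 0.993, -0.119, -0.0]
contact_force: [0.3, 0.5, 0.3]
opening: 52.2
t 0.97 tcp [ 237.983 -577.568  221.971] F [0.267 0.478 0.252] open 52.2 yaw -13.72
shift tool [ 177.394 -300.18    22.152]
rotvec tool to goal [-0.001  0.     0.001]
```

```bash
python3 -m pendant '[[[20,-34,2],[0,0,0]],[[26,-44,3],[0,0,0]],[[26,-44,3],[0,0,0]],[[26,-44,3],[0,0,0]],[[26,-44,3],[0,0,0]],[[26,-44,3],[0,0,0]],[[20,-34,3],[0,0,0]],[[7,-12,2],[0,0,0]],[[0,0,0],[0,0,0]]]' ; python3 go.py 481.5 -328 200
python3 - <<'E'
from h import *
p,d=snap("scene","s1");crop(p,215,130,170,130,4,"pics/s1.png")
p,d=snap("top","t1");crop(p,290,160,100,110,5,"pics/t1.png")
E
```

```text
time_s: 2.1
tcp_pos: [480.9, -327.7, 200.2]
ee_rot: [-0.0, 0.993, -0.119, -0.0]
contact_force: [-0.4, 0.4, -0.1]
opening: 52.2
t 2.1 tcp [ 480.861 -327.659  200.181] F [-0.441  0.381 -0.146] open 52.2 yaw -13.65
shift tool [0.702 0.18  0.18 ]
rotvec tool to goal [0.    0.001 0.003]
```

View pics/s1.png

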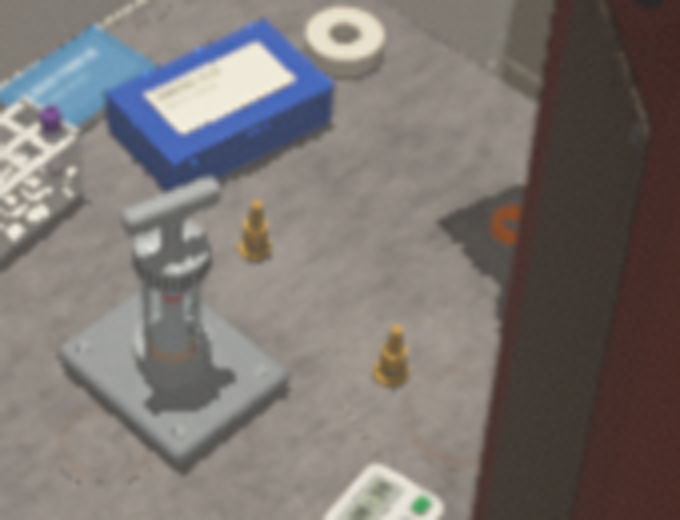

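View pics/t1.png

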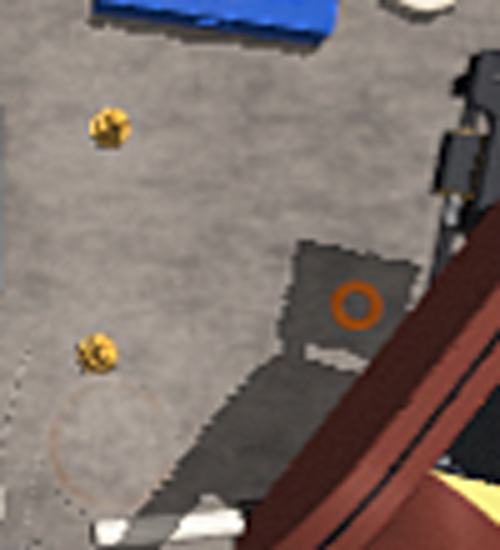

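The ring is at (357,305) in the top crop, in the shadow of the gripper, and unmoved. Descending.

```bash
python3 -m pendant '[[[0.5,0,40],[0,0,0]],[[0,0,50],[0,0,0]],[[0,0,50],[0,0,0]],[[0,0,32],[0,0,0]],[[0,0,15],[0,0,0]],[[0,0,9],[0,0,0]],[[0,0,1],[0,0,0]],[[0,0,0],[0,0,0]]]' ; python3 go.py 481.5 -328 2
```

```text
time_s: 3.2
tcp_pos: [482.1, -329.0, 4.9]
ee_rot: [0.001, 0.993, -0.119, 0.001]
contact_force: [0.4, 0.1, -0.1]
opening: 52.4
t 3.2 tcp [ 482.145 -329.04     4.931] F [ 0.437  0.078 -0.11 ] open 52.4 yaw -13.64
shift tool [-0.878 -0.862  2.928]
rotvec tool to goal [ 0.001 -0.002  0.003]
```

```bash
python3 -m pendant '[[[0,0,2],[0,0,0]],[[0,0,0],[0,0,0]]]'; python3 -m pendant '[[[0,0,0],[0,0,0]],[[0,0,0],[0,0,0]],[[0,0,0],[0,0,0]],[[0,0,0],[0,0,0]],[[0,0,0],[0,0,0]]]' 0.2; python3 go.py 481.5 -328 200
```

```text
time_s: 3.45
tcp_pos: [481.6, -328.3, 2.0]
ee_rot: [0.0, 0.993, -0.119, 0.0]
contact_force: [0.4, -0.2, -0.0]
opening: 52.1
time_s: 4.08
tcp_pos: [481.3, -328.2, 1.6]
ee_rot: [0.0, 0.993, -0.119, 0.0]
contact_force: [-0.3, 0.5, -0.4]
opening: 28.9
t 4.08 tcp [ 481.317 -328.186    1.574] F [-0.319  0.457 -0.399] open 28.9 yaw -13.64
shift tool [   0.138   -0.224 -198.426]
rotvec tool to goal [ 0.    -0.     0.003]
```

```bash
python3 -m pendant '[[[0,0,0],[0,0,0]],[[0,0,0],[0,0,0]],[[0,0,-15],[0,0,0]],[[0,0,-40],[0,0,0]],[[0,0,-50],[0,0,0]],[[0,0,-50],[0,0,0]],[[0,0,-50],[0,0,0]],[[0,0,-15],[0,0,0]],[[0,0,0],[0,0,0]]]' 0.2; python3 go.py 438 210 220
python3 - <<'E'
from h import *
p,d=snap("scene","s2");crop(p,265,110,130,130,4,"pics/s2.png")
E
```

```text
time_s: 5.2
tcp_pos: [481.8, -328.6, 223.2]
ee_rot: [0.001, 0.993, -0.119, 0.001]
contact_force: [-0.2, -0.3, -0.7]
opening: 28.7
t 5.2 tcp [ 481.802 -328.649  223.154] F [-0.154 -0.278 -0.689] open 28.7 yaw -13.64
shift tool [-169.56  -513.144    1.955]
rotvec tool to goal [ 0.001 -0.003  0.003]
```

View pics/s2.png

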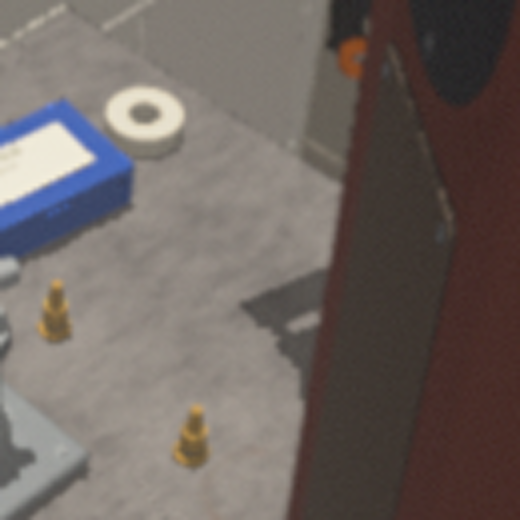

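The ring is in the jaws, at (352,58) in the crop. Carrying it to the white bin.

```bash
python3 -m pendant '[[[-10,-30,0],[0,0,0]],[[-17,-51,0],[0,0,0]],[[-17,-51,0],[0,0,0]],[[-17,-51,0],[0,0,0]],[[-17,-51,0],[0,0,0]],[[-17,-51,0],[0,0,0]],[[-17,-51,0],[0,0,0]],[[-17,-51,0],[0,0,0]],[[-17,-51,0],[0,0,0]],[[-12,-39,0],[0,0,0]]]'; python3 -m pendant '[[[-8,-24,0],[0,0,0]],[[-3,-10,0],[0,0,0]],[[0,0,0],[0,0,0]]]'; python3 go.py 438 210 14
```

```text
time_s: 6.5
tcp_pos: [438.2, 174.3, 218.9]
ee_rot: [0.001, 0.993, -0.118, -0.002]
contact_force: [0.3, 0.1, 0.5]
opening: 28.7
time_s: 6.88
tcp_pos: [436.8, 208.1, 220.1]
ee_rot: [0.001, 0.993, -0.118, -0.001]
contact_force: [-0.1, 0.1, 0.2]
opening: 28.4
t 6.88 tcp [436.799 208.058 220.088] F [-0.067  0.087  0.172] open 28.4 yaw -13.59
shift tool [  1.156  -2.507 206.082]
rotvec tool to goal [0.002 0.002 0.004]
```

```bash
python3 -m pendant '[[[0,0,40],[0,0,0]],[[0,0,50],[0,0,0]],[[0,0,50],[0,0,0]],[[0,0,40],[0,0,0]],[[0,0,20],[0,0,0]],[[0,0,10],[0,0,0]],[[0,0,0],[0,0,0]]]'; python3 -m pendant '[[[0,0,0],[0,0,0]],[[0,0,0],[0,0,0]],[[0,0,0],[0,0,0]],[[0,0,-30],[0,0,0]],[[0,0,-50],[0,0,0]],[[0,0,-50],[0,0,0]],[[0,0,-50],[0,0,0]],[[0,0,-30],[0,0,0]],[[0,0,0],[0,0,0]]]' 0.55;  python3 go.py 453.5 -171 220
python3 - <<'E'
from h import *
p,d=snap("scene","s3");crop(p,100,200,180,160,4,"pics/s3.png")
E
```

```text
time_s: 7.75
tcp_pos: [437.4, 207.5, 11.2]
ee_rot: [0.0, 0.993, -0.119, -0.001]
contact_force: [-0.5, 0.4, -0.5]
opening: 28.5
time_s: 8.88
tcp_pos: [439.3, 208.9, 224.9]
ee_rot: [-0.001, 0.993, -0.119, 0.003]
contact_force: [-0.3, 0.4, -0.1]
opening: 47.8
t 8.88 tcp [439.35  208.898 224.903] F [-0.338  0.436 -0.084] open 47.8 yaw -13.62
shift tool [103.204 365.892   4.299]
rotvec tool to goal [-0.003 -0.006  0.003]
```

View pics/s3.png

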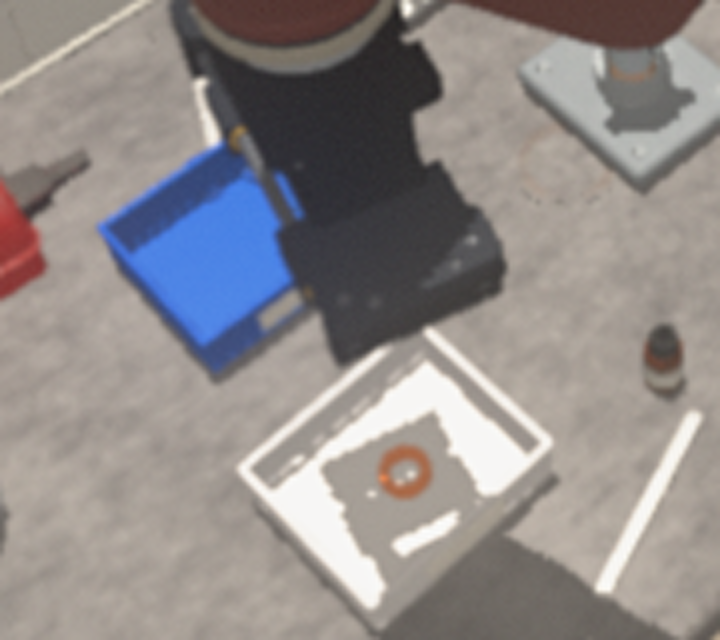

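The ring lies at (405,470) in the crop, in the middle of the white bin. Next is nozzle 1.

```bash
python3 -m pendant '[[[8,28,0],[0,0,0]],[[14,50,0],[0,0,0]],[[14,50,0],[0,0,0]],[[14,50,0],[0,0,0]],[[14,50,0],[0,0,0]],[[14,50,1],[0,0,0]],[[13,44,1],[0,0,0]],[[8,30,1],[0,0,0]],[[4,14,1],[0,0,0]],[[0,0,0],[0,0,0]]]'; python3 -m pendant '[[[0,0,0],[0,0,0]]]'; python3 go.py 453.5 -171 50
```

```text
time_s: 10.18
tcp_pos: [450.7, -171.6, 216.2]
ee_rot: [-0.001, 0.993, -0.119, -0.001]
contact_force: [-0.1, -0.2, 0.3]
opening: 47.9
time_s: 10.3
tcp_pos: [451.2, -170.5, 217.0]
ee_rot: [-0.0, 0.993, -0.118, -0.0]
contact_force: [0.1, 0.3, -1.1]
opening: 47.9
t 10.3 tcp [ 451.186 -170.495  217.033] F [ 0.113  0.328 -1.119] open 47.9 yaw -13.58
shift tool [  2.531   0.072 167.031]
rotvec tool to goal [-0.001  0.001  0.004]
```

```bash
python3 -m pendant '[[[2,0,40],[0,0,0]],[[0,0,50],[0,0,0]],[[0,0,50],[0,0,0]],[[0,0,40],[0,0,0]],[[0,0,20],[0,0,0]],[[0,0,9],[0,0,0]],[[0,0,0],[0,0,0]],[[0,0,0],[0,0,0]]]'; python3 -m pendant '[[[0,0,0],[0,0,0]],[[0,0,0],[0,0,0]],[[0,0,0],[0,0,0]],[[0,0,0],[0,0,0]],[[0,0,0],[0,0,0]],[[0,0,0],[0,0,0]],[[0,0,0],[0,0,0]],[[0,0,0],[0,0,0]]]' 0.05;  python3 go.py 453.5 -171 50
```

```text
time_s: 11.3
tcp_pos: [454.3, -172.4, 9.8]
ee_rot: [0.0, 0.993, -0.118, 0.001]
contact_force: [-0.1, -0.1, -0.1]
opening: 47.7
time_s: 12.3
tcp_pos: [453.3, -172.2, 8.6]
ee_rot: [0.0, 0.993, -0.119, 0.0]
contact_force: [-0.6, -0.6, 2.0]
opening: 15.9
t 12.3 tcp [ 453.312 -172.242    8.619] F [-0.591 -0.587  2.017] open 15.9 yaw -13.64
shift tool [ -0.107  -1.249 -41.381]
rotvec tool to goal [ 0.    -0.     0.003]
```

```bash
python3 -m pendant '[[[0,0,-15],[0,0,0]],[[0,0,-40],[0,0,0]],[[0,0,-55],[0,0,0]],[[0,0,-55],[0,0,0]],[[0,0,-50],[0,0,0]],[[0,0,-30],[0,0,0]],[[0,0,0],[0,0,0]]]'; python3 go.py 622 160 250
```

```text
time_s: 13.18
tcp_pos: [454.8, -172.9, 257.3]
ee_rot: [0.001, 0.993, -0.119, 0.003]
contact_force: [-0.1, -0.4, -0.4]
opening: 16.3
t 13.18 tcp [ 454.763 -172.919  257.347] F [-0.083 -0.382 -0.355] open 16.3 yaw -13.63
shift tool [  84.016 -362.968    7.233]
rotvec tool to goal [ 0.002 -0.007  0.003]
```

```bash
python3 -m pendant '[[[6,-26,0],[0,0,0]],[[11,-48,0],[0,0,0]],[[11,-48,0],[0,0,0]],[[11,-48,0],[0,0,0]],[[11,-48,0],[0,0,0]],[[11,-48,1],[0,0,0]],[[11,-48,1],[0,0,0]],[[8,-32,1],[0,0,0]],[[4,-17,1],[0,0,0]],[[0,0,0],[0,0,0]]]'; python3 -m pendant '[[[0,0,0],[0,0,0]]]'; python3 go.py 622 160 15
```

```text
time_s: 14.42
tcp_pos: [619.9, 161.1, 248.1]
ee_rot: [0.0, 0.993, -0.118, -0.001]
contact_force: [0.1, -0.9, -0.7]
opening: 16.3
time_s: 14.55
tcp_pos: [620.0, 159.6, 249.2]
ee_rot: [0.0, 0.993, -0.119, -0.0]
contact_force: [0.2, 0.0, -0.8]
opening: 15.8
t 14.55 tcp [620.041 159.624 249.166] F [ 0.219  0.024 -0.816] open 15.8 yaw -13.68
shift tool [  1.984  -1.033 234.164]
rotvec tool to goal [0.001 0.001 0.002]
```

```bash
python3 -m pendant '[[[2,0,40],[0,0,0]],[[0,0,55],[0,0,0]],[[0,0,55],[0,0,0]],[[0,0,46],[0,0,0]],[[0,0,25],[0,0,0]],[[0,0,12],[0,0,0]],[[0,0,2],[0,0,0]],[[0,0,0],[0,0,0]],[[0,0,0],[0,0,0]]]'; python3 -m pendant '[[[0,0,0],[0,0,0]],[[0,0,0],[0,0,0]],[[0,0,0],[0,0,0]],[[0,0,0],[0,0,0]],[[0,0,-15],[0,0,0]],[[0,0,-50],[0,0,0]],[[0,0,-55],[0,0,0]],[[0,0,-55],[0,0,0]],[[0,0,-50],[0,0,0]],[[0,0,0],[0,0,0]]]' 0.4;  python3 go.py 591.5 -183 230
python3 - <<'E'
from h import *
p,d=snap("scene","s4");crop(p,100,200,180,160,4,"pics/s4.png")
E
```

```text
time_s: 15.68
tcp_pos: [623.6, 160.4, 16.2]
ee_rot: [-0.0, 0.993, -0.119, 0.001]
contact_force: [-0.1, -0.1, 0.6]
opening: 16.0
time_s: 16.92
tcp_pos: [625.6, 160.8, 247.5]
ee_rot: [-0.002, 0.993, -0.119, 0.006]
contact_force: [-0.4, 0.9, -0.3]
opening: 34.6
t 16.93 tcp [625.632 160.85  247.544] F [-0.372  0.855 -0.347] open 34.6 yaw -13.63
shift tool [ 47.658 342.286  16.574]
rotvec tool to goal [-0.004 -0.011  0.003]
```

View pics/s4.png

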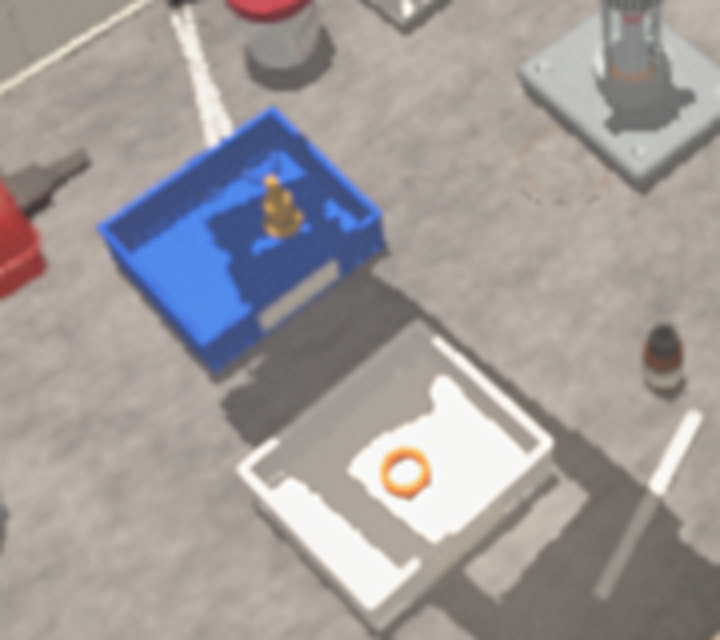

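Nozzle 1 stands in the blue bin at (280,210) in the crop. Now nozzle 0.

```bash
python3 -m pendant '[[[4,26,0],[0,0,0]],[[6,46,2],[0,0,0]],[[7,46,3],[0,0,0]],[[6,46,3],[0,0,0]],[[7,46,3],[0,0,0]],[[7,46,3],[0,0,0]],[[6,42,2],[0,0,0]],[[4,28,1],[0,0,0]],[[1,16,0],[0,0,0]],[[0,0,0],[0,0,0]]]' 0.55; python3 -m pendant '[[[0,0,0],[0,0,0]]]'; python3 go.py 591.5 -183 8.5
```

```text
time_s: 18.23
tcp_pos: [587.8, -183.7, 221.6]
ee_rot: [-0.0, 0.993, -0.119, -0.001]
contact_force: [0.0, -0.2, 0.4]
opening: 47.8
time_s: 18.35
tcp_pos: [588.5, -182.2, 222.2]
ee_rot: [-0.0, 0.993, -0.118, -0.0]
contact_force: [-0.5, -0.2, 0.1]
opening: 47.9
t 18.35 tcp [ 588.455 -182.21   222.246] F [-0.475 -0.231  0.064] open 47.9 yaw -13.59
shift tool [  3.279   0.195 213.744]
rotvec tool to goal [-0.001  0.001  0.004]
```

```bash
python3 -m pendant '[[[3,0,40],[0,0,0]],[[0,0,50],[0,0,0]],[[0,0,50],[0,0,0]],[[0,0,42],[0,0,0]],[[0,0,20],[0,0,0]],[[0,0,10],[0,0,0]],[[0,0,2],[0,0,0]],[[0,0,0],[0,0,0]],[[0,0,0],[0,0,0]]]'; python3 -m pendant '[[[0,0,0],[0,0,0]],[[0,0,0],[0,0,0]],[[0,0,0],[0,0,0]],[[0,0,0],[0,0,0]],[[0,0,0],[0,0,0]],[[0,0,0],[0,0,0]],[[0,0,0],[0,0,0]],[[0,0,0],[0,0,0]]]' 0.05;  python3 -m pendant '[[[0,0,-15],[0,0,0]],[[0,0,-40],[0,0,0]],[[0,0,-55],[0,0,0]],[[0,0,-55],[0,0,0]],[[0,0,-50],[0,0,0]],[[0,0,-30],[0,0,0]],[[0,0,0],[0,0,0]]]';python3 go.py 622 208 250
```

```text
time_s: 19.48
tcp_pos: [592.4, -184.6, 10.1]
ee_rot: [0.0, 0.993, -0.119, 0.001]
contact_force: [-0.5, -0.5, 0.4]
opening: 47.8
time_s: 20.48
tcp_pos: [591.4, -184.1, 8.5]
ee_rot: [-0.0, 0.993, -0.119, -0.0]
contact_force: [-0.0, 0.5, 0.3]
opening: 16.0
time_s: 21.35
tcp_pos: [593.1, -184.8, 258.4]
ee_rot: [0.001, 0.993, -0.119, 0.004]
contact_force: [-0.1, -1.1, 0.1]
opening: 16.2
t 21.35 tcp [ 593.133 -184.776  258.39 ] F [-0.14  -1.119  0.122] open 16.2 yaw -13.63
shift tool [ -64.568 -388.528    7.341]
rotvec tool to goal [ 0.001 -0.008  0.003]
```

```bash
python3 -m pendant '[[[-4,-24,0],[0,0,0]],[[-8,-48,0],[0,0,0]],[[-8,-48,0],[0,0,0]],[[-8,-48,0],[0,0,0]],[[-8,-48,0],[0,0,0]],[[-8,-48,1],[0,0,0]],[[-8,-48,1],[0,0,0]],[[-6,-40,1],[0,0,0]],[[-4,-24,1],[0,0,0]],[[-2,-12,0],[0,0,0]]]'; python3 -m pendant '[[[0,0,0],[0,0,0]],[[0,0,0],[0,0,0]]]'; python3 go.py 622 208 13
```

```text
time_s: 22.6
tcp_pos: [620.1, 208.8, 248.3]
ee_rot: [0.0, 0.993, -0.118, -0.001]
contact_force: [-0.3, -0.3, -1.0]
opening: 15.9
time_s: 22.85
tcp_pos: [620.8, 206.8, 249.5]
ee_rot: [0.0, 0.993, -0.119, -0.0]
contact_force: [0.2, 0.1, -1.1]
opening: 16.1
t 22.85 tcp [620.822 206.762 249.51 ] F [ 0.156  0.132 -1.062] open 16.1 yaw -13.71
shift tool [  0.848  -1.621 236.509]
rotvec tool to goal [ 0.001 -0.     0.002]
```

```bash
python3 -m pendant '[[[1,-1,40],[0,0,0]],[[0,0,55],[0,0,0]],[[0,0,55],[0,0,0]],[[0,0,46],[0,0,0]],[[0,0,25],[0,0,0]],[[0,0,12],[0,0,0]],[[0,0,2],[0,0,0]],[[0,0,0],[0,0,0]],[[0,0,0],[0,0,0]]]'; python3 -m pendant '[[[0,0,0],[0,0,0]],[[0,0,0],[0,0,0]],[[0,0,0],[0,0,0]],[[0,0,0],[0,0,0]],[[0,0,-15],[0,0,0]],[[0,0,-50],[0,0,0]],[[0,0,-55],[0,0,0]],[[0,0,-55],[0,0,0]],[[0,0,-50],[0,0,0]],[[0,0,0],[0,0,0]]]' 0.4;  python3 go.py 550.4 -69 260
python3 - <<'E'
from h import *
p,d=snap("scene","s5");crop(p,100,150,200,150,4,"pics/s5.png")
p,d=snap("top","t5");crop(p,240,160,80,80,7,"pics/t5.png")
E
```

```text
time_s: 23.98
tcp_pos: [623.1, 209.0, 16.3]
ee_rot: [-0.0, 0.993, -0.119, 0.001]
contact_force: [0.0, 0.2, -0.4]
opening: 16.2
time_s: 25.22
tcp_pos: [625.0, 209.5, 247.7]
ee_rot: [-0.002, 0.993, -0.119, 0.006]
contact_force: [-0.6, 0.9, -0.6]
opening: 35.0
t 25.23 tcp [625.012 209.532 247.654] F [-0.573  0.911 -0.59 ] open 35.0 yaw -13.63
shift tool [ -6.718 288.201 -13.934]
rotvec tool to goal [-0.005 -0.011  0.003]
```

View pics/s5.png

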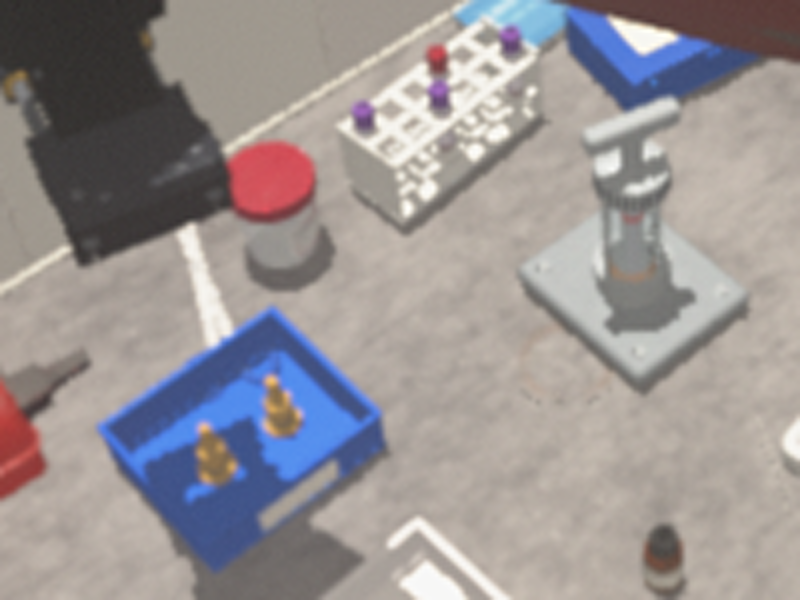

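View pics/t5.png

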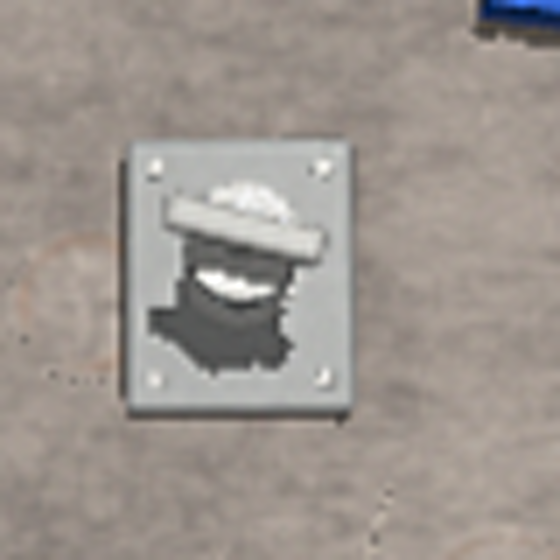

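Both nozzles stand in the blue bin, at (280,410) and (215,455) in the crop. The T-bar runs from about (167,212) to (323,245) in the top crop. I'll measure it with the depth mask.

Run:
```python
from h import *
np.set_printoptions(precision=2,suppress=True)
for n,f in(("top","t5"),("scene","s5")):
    z=np.load(f+".npz");d=z["d"];c=r.calibration(n);K=c["camera_matrix"];T=c["world_from_camera"]
    H,W=d.shape;uv=np.stack(np.meshgrid(np.arange(W),np.arange(H)),-1).reshape(-1,1,2).astype(float)
    q=cv2.undistortPoints(uv,K,np.array([c["k1"],0,0,0,0.]))[:,0]
    P=(np.c_[q,np.ones(len(q))]*d.reshape(-1,1))@T[:3,:3].T+T[:3,3]
    m=(abs(P[:,0]-550)<60)&(abs(P[:,1]+69)<60)
    b=m&(P[:,2]>158)&(P[:,2]<180)
    Q=P[b];print(n,b.sum(),"z",np.percentile(Q[:,2],[5,50,95]))
    up=Q[Q[:,2]>165] if n=="scene" else Q
    rc=cv2.minAreaRect(up[:,:2].astype(np.float32)); print(rc, up.mean(0))
    # base plate
    g=m&(P[:,2]>12)&(P[:,2]<24);rb=cv2.minAreaRect(P[g][:,:2].astype(np.float32));print("base",rb,np.median(P[g][:,2]))
    cc=P[m&(P[:,2]>122)&(P[:,2]<134)];print("collar",len(cc),cc.mean(0),cc.min(0),cc.max(0))
```

```text
top 129 z [164.63 169.88 172.78]
((550.1630249023438, -67.75399780273438), (61.44078063964844, 14.272985458374023), 74.34915924072266) [549.35 -67.5  169.46]
base ((549.9554443359375, -69.2236328125), (97.40998840332031, 116.64789581298828), 89.49156188964844) 18.381359771918824
collar 128 [546.52 -67.17 128.6 ] [526.43 -87.04 122.27] [572.76 -45.78 133.56]
scene 177 z [160.07 167.94 171.12]
((549.691162109375, -65.31657409667969), (60.3332633972168, 16.857624053955078), 75.65799713134766) [548.79 -65.35 168.85]
base ((549.8046875, -65.27339172363281), (119.99752044677734, 99.7726058959961), 0.957865297794342) 17.58772418606975
collar 190 [545.63 -63.3  127.36] [526.93 -90.35 122.01] [569.33 -44.48 133.98]
```

```bash
python3 go.py 550 -67.5 250 -15; python3 -m pendant '[[[0,24,0],[0,0,0]],[[0,46,0],[0,0,0]],[[-1,46,0],[0,0,0]],[[-1,46,0],[0,0,0]],[[-1,46,0],[0,0,0]],[[-1,40,0],[0,0,0]],[[0,25,0],[0,0,0]],[[0,12,0],[0,0,0]],[[0,0,0],[0,0,0.022]],[[0,0,0],[0,0,0]]]' 0.5; python3 -m pendant '[[[0,0,0],[0,0,0]],[[0,0,0],[0,0,0]]]'; python3 go.py 550 -67.5 250 -15
```

```text
t 25.32 tcp [622.158 208.912 241.049] F [-0.566 -0.788 -0.653] open 35.3 yaw -13.63
shift tool [ -4.958 285.623  -9.239]
rotvec tool to goal [-0.001 -0.002  0.024]
time_s: 26.58
tcp_pos: [550.7, -66.5, 239.1]
ee_rot: [-0.0, 0.992, -0.13, -0.0]
contact_force: [-0.5, 0.9, -0.6]
opening: 43.5
time_s: 26.82
tcp_pos: [550.9, -66.5, 239.5]
ee_rot: [-0.0, 0.992, -0.129, -0.0]
contact_force: [0.2, -0.2, -0.6]
opening: 43.2
t 26.82 tcp [550.933 -66.475 239.526] F [ 0.206 -0.165 -0.589] open 43.2 yaw -14.83
shift tool [ -0.64    1.228 -10.474]
rotvec tool to goal [-0.     0.     0.003]
```

```bash
python3 -m pendant '[[[-0.6,1,20],[0,0,0]],[[0,0,30],[0,0,0]],[[0,0,25],[0,0,0]],[[0,0,13],[0,0,0]],[[0,0,6],[0,0,0]],[[0,0,2],[0,0,0]],[[0,0,0],[0,0,0]],[[0,0,0],[0,0,0]]]'; python3 go.py 550 -67.5 143 -15
python3 - <<'E'
from h import *
p,d=snap("scene","s6");crop(p,200,130,130,130,5,"pics/s6.png")
E
```

```text
time_s: 27.82
tcp_pos: [550.5, -68.1, 144.4]
ee_rot: [0.0, 0.992, -0.13, 0.001]
contact_force: [0.4, -0.3, 0.3]
opening: 43.7
t 27.82 tcp [550.501 -68.145 144.377] F [ 0.406 -0.337  0.286] open 43.7 yaw -14.9
shift tool [-0.652 -0.495  1.376]
rotvec tool to goal [-0.    -0.001  0.002]
```

View pics/s6.png

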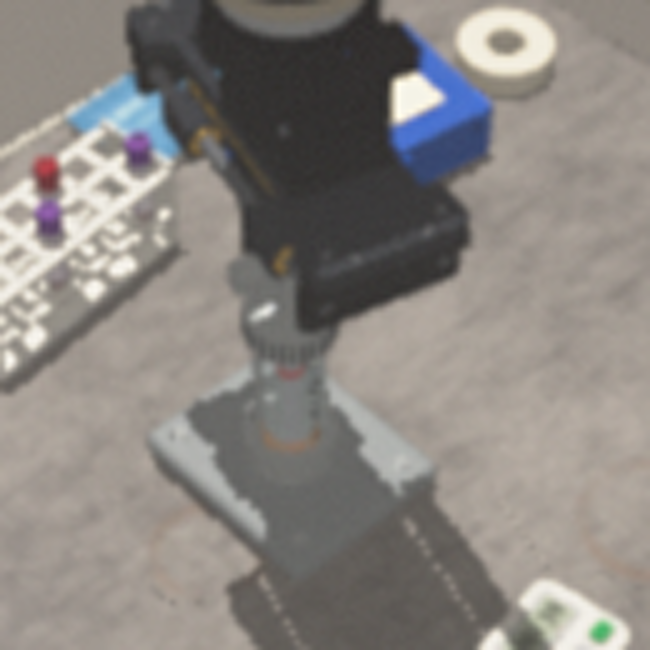

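The jaws straddle the bar, with the collar at (290,335) and the red band at (290,375) in the crop. Closing in stages and watching the side force.

```bash
Z='[[[0,0,0],[0,0,0]],[[0,0,0],[0,0,0]],[[0,0,0],[0,0,0]],[[0,0,0],[0,0,0]]]'; python3 -m pendant '[[[0,0,0],[0,0,0]],[[0,0,0],[0,0,0]],[[0,0,0],[0,0,0]],[[0,0,0],[0,0,0]],[[0,0,0],[0,0,0]],[[0,0,0],[0,0,0]]]' 0.21; python3 go.py 550 -67.5 143 -15; python3 -m pendant '[[[0,0,0],[0,0,0]],[[0,0,0],[0,0,0]],[[0,0,0],[0,0,0]]]' 0.185; python3 go.py 550 -67.5 143 -15
```

```text
time_s: 28.62
tcp_pos: [550.0, -68.0, 143.5]
ee_rot: [-0.0, 0.992, -0.13, 0.0]
contact_force: [-0.2, -0.1, 0.1]
opening: 18.5
t 28.62 tcp [549.958 -68.032 143.53 ] F [-0.228 -0.119  0.15 ] open 18.5 yaw -14.9
shift tool [-0.096 -0.525  0.53 ]
rotvec tool to goal [-0.    -0.     0.002]
time_s: 29.0
tcp_pos: [549.9, -68.0, 143.5]
ee_rot: [0.0, 0.992, -0.13, -0.0]
contact_force: [-0.0, 0.0, 0.2]
opening: 16.0
t 29.0 tcp [549.934 -68.022 143.506] F [-0.044  0.031  0.207] open 16.0 yaw -14.9
shift tool [-0.071 -0.521  0.506]
rotvec tool to goal [0.    0.    0.002]
```

```bash
for o in 0.17 ; do python3 -m pendant '[[[0,0,0],[0,0,0]],[[0,0,0],[0,0,0]]]' 0.17; done; python3 go.py 550 -67.5 143 -15; python3 -m pendant '[[[0,0,0],[0,0,0]],[[0,0,0],[0,0,0]]]' 0.155; python3 go.py 550 -67.5 143 -15
```

```text
time_s: 29.25
tcp_pos: [550.0, -68.0, 143.5]
ee_rot: [0.0, 0.992, -0.13, 0.0]
contact_force: [-0.1, -0.2, 0.6]
opening: 15.1
t 29.25 tcp [549.951 -68.014 143.538] F [-0.079 -0.183  0.57 ] open 15.1 yaw -14.9
shift tool [-0.085 -0.51   0.538]
rotvec tool to goal [ 0.    -0.     0.002]
time_s: 29.5
tcp_pos: [550.0, -68.0, 143.6]
ee_rot: [-0.0, 0.992, -0.13, 0.0]
contact_force: [0.5, -0.6, -0.2]
opening: 14.0
t 29.5 tcp [550.001 -68.015 143.559] F [ 0.499 -0.553 -0.161] open 14.0 yaw -14.9
shift tool [-0.134 -0.498  0.559]
rotvec tool to goal [-0.    -0.     0.002]
```

Well centred. Grip fully.

```bash
python3 -m pendant '[[[0,0,0],[0,0,0]],[[0,0,0],[0,0,0]]]' 0.1; python3 go.py 550 -67.5 143 -15; python3 -m pendant '[[[0,0,0],[0,0,0]],[[0,0,0],[0,0,0]],[[0,0,0],[0,0,0]]]' 0.02; python3 go.py 550 -67.5 143 -15
```

```text
time_s: 29.75
tcp_pos: [550.0, -68.0, 143.6]
ee_rot: [0.0, 0.992, -0.13, 0.0]
contact_force: [0.2, 0.7, 0.8]
opening: 13.6
t 29.75 tcp [550.025 -68.045 143.595] F [0.24  0.744 0.786] open 13.6 yaw -14.9
shift tool [-0.164 -0.52   0.595]
rotvec tool to goal [-0.    -0.     0.002]
time_s: 30.12
tcp_pos: [549.9, -68.0, 143.5]
ee_rot: [0.0, 0.992, -0.13, -0.0]
contact_force: [0.9, -0.5, 0.0]
opening: 13.5
t 30.12 tcp [549.942 -68.015 143.536] F [ 0.914 -0.501  0.035] open 13.5 yaw -14.9
shift tool [-0.076 -0.512  0.536]
rotvec tool to goal [0.    0.    0.002]
```

```bash
python3 -m pendant '[[[0,0,-1],[0,0,0]],[[0,0,-2],[0,0,0]],[[0,0,-2],[0,0,0]],[[0,0,0],[0,0,0]],[[0,0,0],[0,0,0]]]'; python3 go.py 549.94 -68.0 195.5 -14.9; python3 -m pendant '[[[0,0,-2],[0,0,0]],[[0,0,-3],[0,0,0]],[[0,0,-3],[0,0,0]],[[0,0,-2],[0,0,0]],[[0,0,0],[0,0,0]],[[0,0,0],[0,0,0]]]'; python3 go.py 549.94 -68.0 195.5 -14.9
```

```text
time_s: 30.75
tcp_pos: [549.9, -68.0, 148.5]
ee_rot: [-0.0, 0.992, -0.13, -0.0]
contact_force: [0.0, 0.9, -2.2]
opening: 13.4
t 30.75 tcp [549.874 -68.002 148.488] F [ 0.046  0.939 -2.195] open 13.4 yaw -14.9
shift tool [  0.056  -0.019 -47.012]
rotvec tool to goal [0. 0. 0.]
time_s: 31.5
tcp_pos: [549.9, -68.0, 158.5]
ee_rot: [-0.0, 0.992, -0.13, -0.0]
contact_force: [0.7, 0.1, -2.7]
opening: 13.7
t 31.5 tcp [549.903 -68.003 158.505] F [ 0.666  0.089 -2.684] open 13.7 yaw -14.9
shift tool [  0.033  -0.013 -36.995]
rotvec tool to goal [-0.  0.  0.]
```

Force equals the piston's weight, and the lateral force is negligible. Continue: 37 mm more.

```bash
python3 -m pendant '[[[0,0,-2],[0,0,0]],[[0,0,-4],[0,0,0]],[[0,0,-4],[0,0,0]],[[0,0,-4],[0,0,0]],[[0,0,-4],[0,0,0]],[[0,0,-2],[0,0,0]],[[0,0,0],[0,0,0]],[[0,0,0],[0,0,0]]]'; python3 go.py 549.94 -68.0 195.5 -14.9; python3 -m pendant '[[[0,0,-2],[0,0,0]],[[0,0,-4],[0,0,0]],[[0,0,-4],[0,0,0]],[[0,0,-4],[0,0,0]],[[0,0,-2],[0,0,0]],[[0,0,-1],[0,0,0]],[[0,0,0],[0,0,0]],[[0,0,0],[0,0,0]],[[0,0,0],[0,0,0]]]'; python3 go.py 549.94 -68.0 195.5 -14.9
python3 - <<'E'
from h import *
p,d=snap("scene","s7");crop(p,200,110,130,130,5,"pics/s7.png");crop(p,100,150,200,200,3,"pics/s7b.png")
E
```

```text
time_s: 32.5
tcp_pos: [549.8, -68.0, 178.4]
ee_rot: [-0.0, 0.992, -0.13, -0.0]
contact_force: [-0.7, -0.3, -2.8]
opening: 13.4
t 32.5 tcp [549.829 -67.977 178.352] F [-0.731 -0.268 -2.826] open 13.4 yaw -14.9
shift tool [  0.108  -0.007 -17.148]
rotvec tool to goal [-0.  0.  0.]
time_s: 33.62
tcp_pos: [549.8, -68.0, 195.4]
ee_rot: [-0.0, 0.992, -0.13, -0.0]
contact_force: [-0.3, 0.3, -1.1]
opening: 13.8
t 33.62 tcp [549.85  -67.995 195.358] F [-0.319  0.315 -1.066] open 13.8 yaw -14.9
shift tool [ 0.089 -0.018 -0.142]
rotvec tool to goal [-0.  0.  0.]
```

View pics/s7.png

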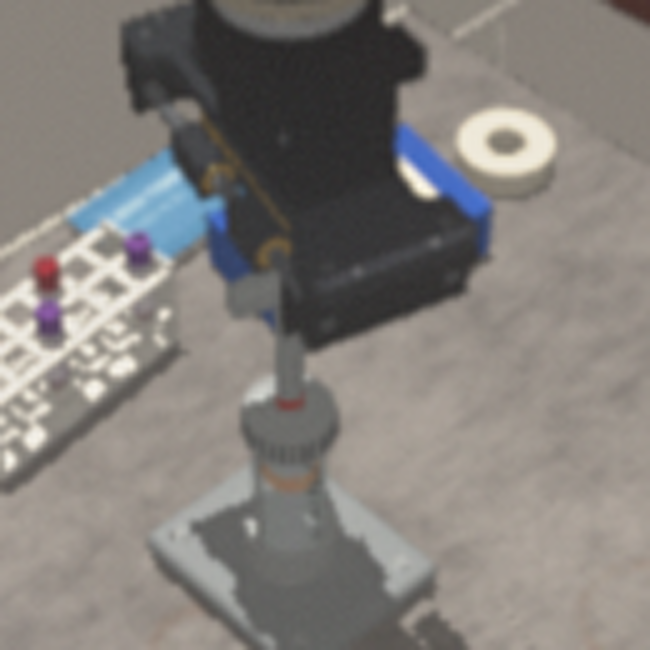

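View pics/s7b.png

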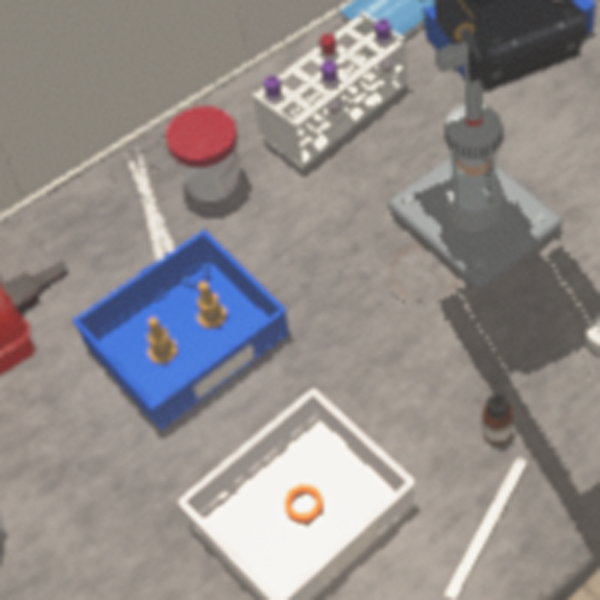

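```bash
python3 - <<'E'
from h import *
p=np.load("s7.npz")["p"]
h=p.astype(int);m=(h[:,:,0]-h[:,:,1]>35)&(h[:,:,0]-h[:,:,2]>35)
b=np.zeros_like(m);b[184:200,250:266]=m[184:200,250:266]
ys,xs=np.where(b);print(xs.min(),xs.max(),ys.min(),ys.max(),xs.mean(),ys.mean())
c=r.calibration("scene")["world_from_camera"][:3,3]
for z in(125,128,131,134,137,140,143):
    a=np.array([550,-68.]);u=(c[:2]-a)/np.linalg.norm(c[:2]-a)*7
    print(z,proj("scene",[*(a+u),z]).round(1))
E
python3 -m pendant '[[[0,0,0],[0,0,0]],[[0,0,0],[0,0,0]],[[0,0,0],[0,0,0]],[[0,0,0],[0,0,0]]]'; python3 go.py;python3 -m pendant '[[[0,0,0],[0,0,0]]]'
```

```text
256 259 190 191 257.2857142857143 190.42857142857142
125 [[257.9 193.8]]
128 [[257.9 193. ]]
131 [[257.9 192.1]]
134 [[257.9 191.3]]
137 [[257.9 190.5]]
140 [[257.9 189.6]]
143 [[257.9 188.8]]
time_s: 34.17
tcp_pos: [550.0, -68.0, 195.6]
ee_rot: [-0.0, 0.992, -0.13, 0.0]
contact_force: [0.5, 0.6, -3.1]
opening: 13.8
t 34.17 tcp [549.968 -67.993 195.569] F [ 0.541  0.618 -3.135] open 13.8 yaw -14.9
rotvec tool to goal [-0.    -0.    -0.019]
time_s: 34.3
tcp_pos: [549.9, -68.0, 195.5]
ee_rot: [-0.0, 0.992, -0.13, 0.0]
contact_force: [0.4, 0.6, -2.3]
opening: 13.9
```

The band is centred at z ≈ 137 mm. That matches the 134–140 mm expected after 52 mm of draw, so the grip has not slipped. The base's left corner is still at pixel (230,218), as before. Handing in.

```bash
python3 -c "
from station import r
print(r.job_done()); s=r.observe(); print(s['time_s'],s['tcp_pos'],s['contact_force'],s['opening'])"
```

```text
the job is handed in; nothing more can be done
None
the job is handed in; nothing more can be done
```

The job is handed in, with the arm still holding the drawn piston; no verdict was reported. It took about 34 s of the 72 s allowed.

- **Sorting:** the orange ring went into the white bin and both brass nozzles into the blue bin. The last picture shows the ring lying flat and both nozzles upright, all released.
- **Piston:** I gripped the T-handle on centre and drew it straight up 52 mm. The last picture shows the red band just above the collar. Its middle is at about 137 mm, which matches 52 mm of draw without slip, and its lower edge is about 6 mm above the collar top.
- **Forces:** the wrist read about 2–3 N, which is the piston's own weight, apart from one noisy reading of 1.1 N. Side force stayed below about 1 N, and the tool was vertical within 0.01 rad.
- **Stand and bystanders:** the one base corner I compared before and after had not moved. The dropper bottle and cup looked untouched in the last picture. The timer was mostly out of that frame, so I did not check it at the end, though nothing went near it at low height.
- **Disagreements:** the two cameras differed by 2–4 mm sideways, which is along the bar at the T-handle, so it did not affect centring the grip. No check failed.

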